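# Pack the candle crate tight

## Task

Pack the candle crate: slide the two candle jars that have drifted about in it out of the way, without lifting them, so that the free space comes together, and stand the carton of long matches and the spray bottle in the room this makes. All four must end standing upright on the crate's floor; lower the carton and the bottle in, do not drop them, and leave the mug and the remote control where they are.

Things in the scene. Friction and masses are not known exactly. Their poses are not given: they have to be found in the camera images.
- crate: Open wooden crate, fixed to the table. Outside 104 (its x) by 270 (its y, the long way) by 60 mm high; walls and floor 8 mm thick, so inside it is 88 by 254 mm and the inner floor is 8 mm above the table. Origin: centre of the underside; z up. Along its y the four things take 80 + 80 + 42 + 44 = 246 mm of the 254, in any order, so the carton must stand with its 42 mm side along the crate's length.
- jar_a: Wide glass candle jar with flat black lid: an upright cylinder 80 mm in diameter, 76 mm high, about 0.36 kg, loose on the crate's floor in the half towards the crate's -y end (top 84 mm above the table, 24 mm above the rim). Slides along the crate, upright, when pushed level at or below its middle. Origin: centre of its underside; z up.
- jar_b: The second candle jar, same as jar_a, in the half towards the crate's +y end. Origin: centre of its underside; z up. The gaps before, between and behind the jars add up to 94 mm; the widest is at least 31 mm, but none takes both the carton and the bottle.
- matches: Closed carton of long matches standing on end on the table, 42 (its x) by 64 (its y) by 130 mm high (its z), rigid, about 0.11 kg. Origin: centre of its underside. Standing in the crate its top 46 mm are above the jars.
- bottle: Room-spray bottle, dark glass, standing on the table: round body 44 mm in diameter up to 78 mm, shoulder to 102 mm, then a black cylindrical cap 26 mm in diameter from 102 to 138 mm (the top), about 0.17 kg. The foot's edge is bevelled 2.5 mm. Origin: centre of its underside; z up.
- mug: Bystander: white mug, 76 mm across and 88 mm high, handle at its +y, on an 8 mm thick coaster. Origin: centre of its underside. To be left alone.
- remote: Bystander: black remote control lying flat, 44 (its x) by 150 (its y) by 18 mm. Origin: centre of its underside. To be left alone.
Mind the look-alikes: they are no part of the job. There is more than one size of the matches; the job needs the larger. Leave any red look-alike of the jar_a alone.

How it is judged (in metres and radians):
At the end, for the whole second after the job is handed in: Both jars, the carton and the bottle are inside the crate, each standing on its inner floor (underside at most 6 mm above it) and upright within 0.1 rad (about 6 degrees), released and at rest (x of jar_a in the frame of crate between -0.03 and 0.03 m and y of jar_a in the frame of crate between -0.115 and 0.115 m and z of jar_a in the frame of crate between 0.002 and 0.014 m and angle between each of jar_a, jar_b, matches, bottle's own z axis and vertical below 0.1 rad and linear speed of each of jar_a, jar_b, matches, bottle below 0.02 m/s and x of jar_b in the frame of crate between -0.03 and 0.03 m and y of jar_b in the frame of crate between -0.115 and 0.115 m and z of jar_b in the frame of crate between 0.002 and 0.014 m and x of matches in the frame of crate between -0.03 and 0.03 m and y of matches in the frame of crate between -0.115 and 0.115 m and z of matches in the frame of crate between 0.002 and 0.014 m and x of bottle in the frame of crate between -0.03 and 0.03 m and y of bottle in the frame of crate between -0.115 and 0.115 m and z of bottle in the frame of crate between 0.002 and 0.014 m); the robot touches nothing.
It fails at once if the mug is shifted more than 25 mm or tipped more than 0.3 rad (distance of mug from where it was at the start of the episode above 0.025 m or angle between mug's own z axis and vertical above 0.3 rad).
It fails at once if the remote control is shifted more than 25 mm (distance of remote from where it was at the start of the episode above 0.025 m).
It fails at once if the carton is dropped into the crate: it goes faster than 0.65 m/s (a fall of about 20 mm) with its underside below the rim and over the crate (linear speed of matches above 0.65 m/s and z of matches in the frame of crate below 0.06 m and x of matches in the frame of crate between -0.052 and 0.052 m and y of matches in the frame of crate between -0.135 and 0.135 m).
It fails at once if the bottle is dropped into the crate: it goes faster than 0.65 m/s (a fall of about 20 mm) with its underside below the rim and over the crate (linear speed of bottle above 0.65 m/s and z of bottle in the frame of crate below 0.06 m and x of bottle in the frame of crate between -0.052 and 0.052 m and y of bottle in the frame of crate between -0.135 and 0.135 m).
It fails at once if a jar is lifted (its underside's centre more than 20 mm above the crate's floor) (z of any of jar_a, jar_b in the frame of crate above 0.028 m).
It also fails if it takes over 70 s, if anything falls off the work surface, if the arm or the gripper's body presses on something with over 40 N, if the wrist force passes 120 N, or if a joint passes its speed limit or range.

## Robot

A 6-joint arm with a two-finger parallel gripper is mounted at the origin on the work surface. World frame = base frame: x ahead of the robot, y to its left, z up, the work surface at z = 0. Lengths are in m, angles in degrees, forces in N, time in s.
With the tool pointing down it reaches from about 0.275 to 0.725 m from the base axis. Payload 15.9 kg.
Tool frame: the origin (TCP) lies midway between the tips of the shut fingers; the grasp point (between the pads) lies 19 mm behind it; z points along the fingers, y is the direction in which the jaws open and shut (so a half turn about z gives the same grasp; the last joint's range is limited). The gripper opens to 85 mm and grips with 20 to 120 N. Pads are 22 mm wide; open, the fingers measure 114 mm over their backs; the gripper's body (76 mm by 85 mm) begins 54 mm behind the grasp point. The pads swing forward as they close: fully open they stand 13 mm farther back than shut.
Start: joints at [67.838, 12.198, -1.971, 75.831, 0, 90], TCP at [0.189, 0.463, 0.231] pointing down, gripper open.
Joint ranges: [-170.91, 170.91], [-42.67, 98.43], [-65.05, 77.54], [-120.47, 116.71], [-90, 82.35], [-180, 180]. Speed limits (degrees/s): [108.29, 108.29, 136.94, 147.25, 180, 180].

## Interface

Orientations are given as [roll, pitch, yaw] about the fixed x, y, z axes, in that order (R = Rz(yaw) Ry(pitch) Rx(roll)).
In Python, from station import readout, optics, job_done gives the robot as it stands.
- The arm moves only by the tool servo_tool, never from a script. Its argument "moves" is a list of rows, each a list of 3 entries, a list of its own where there are three numbers: the shift along the tool's x, y, z in mm, then the turn about the tool's z in degrees, then the opening, from -1 (shut) to 1 (fully open), so that 0 is half open. A call has exactly 5 rows; each row is the pose to reach, as a shift and turn from the pose commanded when the call began, along the tool's axes at that moment; what a row does not reach only later rows make up. A row lasts 1/12 s, in which the tool goes at most 41.7 mm and 7.16 degrees, less where a joint would pass 70% of its speed; a pose out of reach is approached as far as the arm can. A call with a gripper value outside its range is refused whole. The fingers move at their own pace and stop on an object; the grip force is fixed at half the most. Time passes only in rows, so rows that repeat a pose let the fingers close, or fill a call up. It gives the time, the measured TCP pose, the force and the opening at its end, in the units of the state.
- readout.get_obs(): the state, without advancing time (a new reading comes with each control period).
- optics.capture(name): name is "scene" or "top" or "wrist"; returns a dict with "image" (384x512x3 uint8, blue, green, red), "range_z" (384x512 float32, m along the optical axis (not along the pixel's ray), 0 where there is no reading), "fx", "fy", "cx", "cy" (pixels), "world_from_camera" (4x4, takes a point from camera to world coordinates). Camera axes: x right, y down, z forward; pixel columns grow to the right and rows downward; lengths in m; the calibration is good to about 2 mm. A picture is of the moment at which its call begins.
- job_done(): hands the job in, once; it reports no verdict.
The state is a dict: "clock": time; "joint_positions": joint angles; "qd": joint speeds; "joint_efforts": joint torques, N m; "tcp_pos": TCP position; "ee_rot": TCP orientation; "ft_force": force on the tool from outside, world axes, zero at the start; "torque": the same for the moment, N m; "grip_width": opening from 0.0 (shut) to 1.0 (fully open).
Only numpy, scipy, OpenCV 4.12 (cv2) and the standard library are available. Lean on these libraries where they do the work, as an engineer would, in place of code of your own. Each camera call takes 0.05 s, during which the arm holds its last target. There are 200 camera calls.

## Working session

There is one attempt and no reset: what is moved stays moved. The work goes in short steps, Python scripts to look and compute and a tool call to move; the robot and the scene stay as the last step left them, time stands still between calls to the robot, and variables do not carry over. Pictures are saved under pics/ and viewed, about 8 in all and at most 12, crops included, and the job is handed in when it is done.

Besides the shell and the picture viewer there is one more tool, called as a command line: name --argument value ..., lists and objects as JSON in quotes. servo_tool: Moves the arm, as the interface text tells. Its arguments: {"type":"object","properties":{"moves":{"type":"array","items":{"type":"array"}}},"required":["moves"]}

```bash
mkdir -p pics; ls; python3 - <<'E'
from station import readout, optics
import cv2,numpy as np
o=readout.get_obs(); print(o)
ims=[]
for n in("scene","top"):
    c=optics.capture(n); np.savez(f"{n}0.npz",**c); ims.append(c["image"]); print(n,c["fx"],c["cx"],c["cy"],np.round(c["world_from_camera"],3).tolist())
    cv2.imwrite(f"pics/{n}0.png",cv2.resize(c["image"],(800,600)))
E
```

```text
pics
{'clock': 0.0, 'joint_positions': array([ 6.78373022e+01,  1.22264371e+01, -2.00792892e+00,  7.58312799e+01,
        2.70375759e-04,  9.00006889e+01]), 'qd': array([ 0.05893131, -0.01144266, -0.17114279, -0.02483981,  0.0227351 ,
        0.00378091]), 'joint_efforts': array([ 1.02920985e-03, -6.86171365e+01,  4.87116265e+01,  1.73699559e-02,
        4.76233879e-05,  8.11882359e-06]), 'tcp_pos': array([0.18849023, 0.4627461 , 0.23080407]), 'ee_rot': array([-1.79934354e+02, -2.69586237e-04,  1.57836613e+02]), 'ft_force': array([-0.98517446, -0.61992574, -0.72161488]), 'torque': array([0.01848833, 0.0598865 , 0.00037533]), 'grip_width': 0.9984190949960848}
scene 462.28200439089295 255.4570196905212 193.8945409710952 [[0.675, 0.616, -0.405, 1.085], [0.738, -0.566, 0.368, -0.374], [-0.003, -0.548, -0.837, 1.071], [0.0, 0.0, 0.0, 1.0]]
top 428.9052564083912 255.43860159552784 184.59343619416182 [[0.012, -0.99, 0.142, 0.452], [-1.0, -0.011, 0.006, 0.083], [-0.004, -0.142, -0.99, 1.119], [0.0, 0.0, 0.0, 1.0]]
```

View pics/scene0.png

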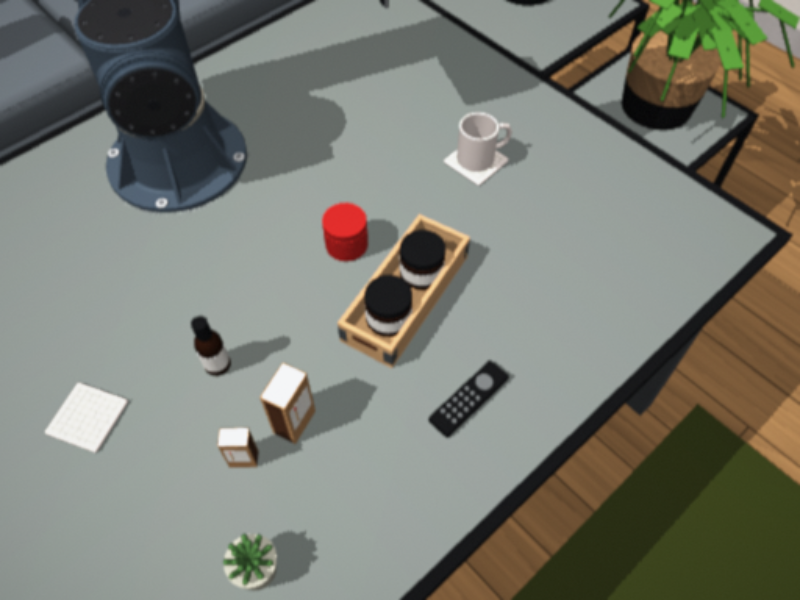

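View pics/top0.png

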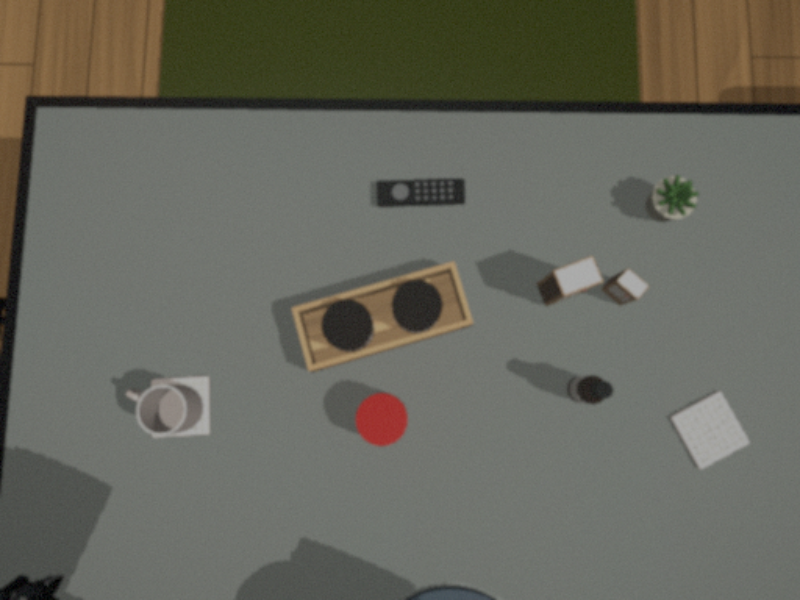

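Scene view, pixels as shown at 800x600: the crate is at about (405,290) with black jars at (388,300) and (422,257). The red jar look-alike is at (345,232). The two cartons are at (288,402) (larger) and (238,447) (smaller), and the bottle is at (210,345). In the top view the larger carton's top is at (577,277), the smaller's at (628,287), and the bottle is at (592,390). I'll measure next and confirm the carton in a crop.

```bash
cat > h.py <<'E'
import numpy as np,cv2
def cloud(c):
    h,w=c["range_z"].shape; u,v=np.meshgrid(np.arange(w),np.arange(h)); z=c["range_z"]
    P=np.stack([(u-c["cx"])/c["fx"]*z,(v-c["cy"])/c["fy"]*z,z,np.ones_like(z)],-1)@np.array(c["world_from_camera"]).T
    P=P[...,:3].astype(float); P[z==0]=np.nan; return P
def blobs(P,lo,hi,roi=None,mn=15,extra=None):
    with np.errstate(invalid="ignore"):
        m=(P[...,2]>lo)&(P[...,2]<hi)
        if roi: m&=(P[...,0]>roi[0])&(P[...,0]<roi[1])&(P[...,1]>roi[2])&(P[...,1]<roi[3])
    if extra is not None: m&=extra
    n,l,s,_=cv2.connectedComponentsWithStats(m.astype(np.uint8))
    for i in range(1,n):
        if s[i,4]>=mn: yield s[i],P[l==i]
E
python3 - <<'E'
from h import *
for n in("top","scene"):
    c=dict(np.load(n+"0.npz")); P=cloud(c)
    tb=P[...,2][np.abs(P[...,2])<.01]; print(n,"table z",np.median(tb))
    for lo,hi in((.05,.07),(.074,.095),(.12,.145)):
        for s,p in blobs(P,lo,hi,(.1,.8,-.6,.6)):
            r=cv2.minAreaRect((p[:,:2]*1000).astype(np.float32)); (x,y),rad=cv2.minEnclosingCircle((p[:,:2]*1000).astype(np.float32))
            print(lo,s.tolist(),"z",round(np.median(p[:,2]),4),"rect",np.round(r[0],1),np.round(r[1],1),round(r[2],1),"circ",round(x,1),round(y,1),round(rad,1))
c=np.load("scene0.npz")["image"]; cv2.imwrite("pics/crop.png",cv2.resize(c[190:310,100:260],(800,600)))
E
```

```text
top table z 0.0008020443404151978
0.05 [417, 112, 29, 28, 377] z 0.0564 rect [ 759.6 -355.4] [70.5 65.5] 33.1 circ 760.5 -357.7 35.9
0.05 [187, 167, 116, 71, 1077] z 0.0603 rect [561.1 116.1] [104.8 270.5] 17.1 circ 561.0 116.3 143.7
0.05 [390, 173, 16, 20, 57] z 0.06 rect [ 609.4 -263.1] [50.2 22.6] 17.5 circ 612.6 -273.4 25.1
0.05 [347, 178, 8, 16, 36] z 0.0603 rect [ 604.7 -148.1] [41.3  2.4] 23.3 circ 605.1 -149.1 20.7
0.05 [367, 240, 10, 18, 45] z 0.0608 rect [ 450.6 -194.8] [16.  41.4] 82.7 circ 449.6 -202.5 20.7
0.05 [113, 247, 13, 30, 73] z 0.0599 rect [410.5 419.2] [24.5 70.3] 88.6 circ 410.8 431.4 35.1
0.05 [93, 248, 14, 28, 92] z 0.0603 rect [409.8 466.7] [65.4 26.2] 3.4 circ 410.5 453.8 32.7
0.074 [427, 115, 17, 17, 163] z 0.0809 rect [ 759.8 -356.9] [40.1 38.4] 41.5 circ 761.1 -356.9 21.3
0.074 [394, 172, 21, 20, 239] z 0.0869 rect [ 612.6 -273.2] [43.9 30.1] 47.4 circ 612.8 -273.3 24.7
0.074 [349, 176, 10, 16, 44] z 0.0852 rect [ 604.2 -148.5] [40.8  5.6] 28.3 circ 605.2 -150.3 20.4
0.074 [251, 179, 32, 33, 832] z 0.0846 rect [575.7  61.8] [77.9 75.4] 0.2 circ 576.5 61.
[... 2049 characters left out ...]
.3 42.1
0.074 [233, 175, 31, 29, 676] z 0.0842 rect [579.3  58.9] [77.5 80. ] 47.1 circ 579.4 59.5 41.5
0.074 [124, 210, 19, 17, 149] z 0.0874 rect [ 457.  -211.8] [43.  32.7] 79.0 circ 452.9 -211.2 21.8
0.074 [169, 246, 30, 26, 126] z 0.0854 rect [ 635.7 -183. ] [75.3 36.1] 77.8 circ 619.8 -179.5 37.7
0.074 [139, 274, 22, 14, 267] z 0.0874 rect [ 615.5 -276.1] [44.8 28.4] 48.5 circ 615.3 -275.7 25.0
0.074 [148, 345, 20, 21, 242] z 0.0817 rect [ 762.8 -359.4] [39.6 39.1] 47.4 circ 762.8 -359.5 21.2
0.12 [122, 202, 12, 13, 120] z 0.138 rect [ 451.9 -211.2] [24.  24.9] 88.9 circ 451.7 -211.3 13.5
0.12 [166, 232, 31, 31, 527] z 0.1308 rect [ 619.5 -179.5] [43.5 67. ] 21.6 circ 618.4 -179.6 37.4
```

View pics/crop.png

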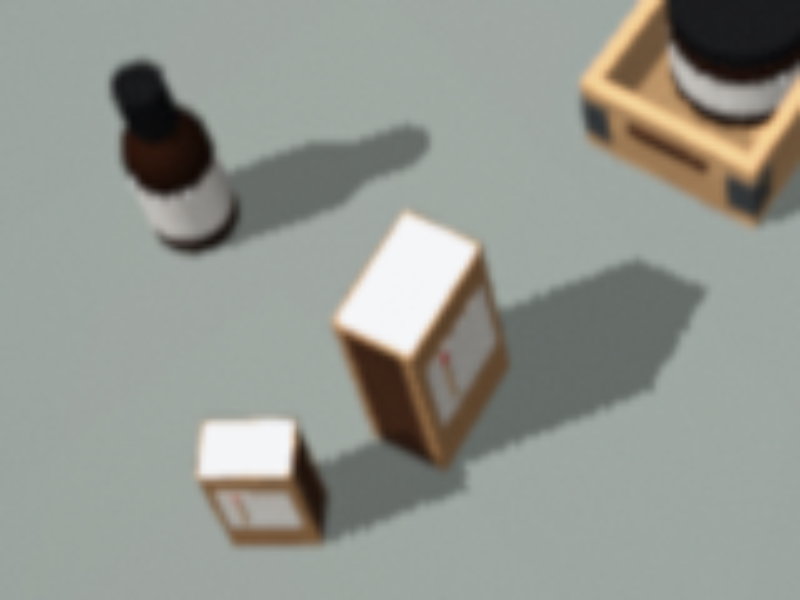

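The crop confirms it: the larger carton, at crop (420,340), has a 42x65 mm top at z=0.130. The smaller one, at crop (250,480), is only 87 mm high, so it stays. The crate is centred near (0.562,0.116) with its long axis at 107°. The jars sit about 56 mm either side of its centre, so the gaps are about 31, 32 and 31 mm. I'll push both jars outward from the middle.

servo_tool --moves '[[[-32, -12, 0], 0, -1], [[-64, -24, 0], 0, -1], [[-96, -36, 0], 0, -1], [[-128, -48, 0], 0, -1], [[-160, -60, 0], 0, -1]]'

```text
clock: 0.52
tcp_pos: [0.3149, 0.3458, 0.2311]
ee_rot: [-180.0, -0.0, 157.9]
ft_force: [0.6, -0.3, 0.2]
grip_width: 0.297
```

servo_tool --moves '[[[-32, -12, 0], 0, -1], [[-64, -24, 0], 0, -1], [[-96, -36, 0], 0, -1], [[-128, -48, 0], 0, -1], [[-160, -60, 0], 0, -1]]'

```text
clock: 0.93
tcp_pos: [0.4406, 0.2297, 0.2311]
ee_rot: [-180.0, -0.0, 157.8]
ft_force: [0.5, 0.5, 0.1]
grip_width: 0.004
```

servo_tool --moves '[[[-32, -12, 0], 6, -1], [[-64, -24, 0], 12, -1], [[-96, -36, 0], 18, -1], [[-128, -48, 0], 24, -1], [[-157, -61, 0], 30, -1]]'

```text
clock: 1.35
tcp_pos: [0.5632, 0.1139, 0.2309]
ee_rot: [-180.0, -0.0, 127.5]
ft_force: [1.0, 1.5, -0.4]
grip_width: 0.002
```

servo_tool --moves '[[[0, 0, 20], 7, -1], [[0, 0, 40], 14, -1], [[0, 0, 60], 20.8, -1], [[0, 0, 80], 20.8, -1], [[0, 0, 80], 20.8, -1]]'

```text
clock: 1.77
tcp_pos: [0.56, 0.115, 0.1474]
ee_rot: [-179.7, -0.0, 107.0]
ft_force: [-0.8, -0.1, -0.9]
grip_width: 0.006
```

```bash
cat >> h.py <<'E'
def shift(tx,ty,tz,yaw=None):
    from station import readout
    from scipy.spatial.transform import Rotation as R
    o=readout.get_obs(); M=R.from_euler("xyz",o["ee_rot"],degrees=True).as_matrix()
    d=M.T@(np.array([tx,ty,tz])-1000*o["tcp_pos"]); 
    print("t",round(o["clock"],2),"tcp",np.round(o["tcp_pos"]*1000,1),"rot",np.round(o["ee_rot"],2),"F",np.round(o["ft_force"],1),"g",round(float(o["grip_width"]),3))
    print("shift",np.round(d,1),"turn",None if yaw is None else round((o["ee_rot"][2]-yaw+180)%360-180,2))
E
python3 - <<'E'
from h import *
from station import optics
c=optics.capture("wrist"); np.savez("w1.npz",**c); cv2.imwrite("pics/w1.png",c["image"])
P=cloud(c)
for lo,hi in((.05,.07),(.076,.095)):
    for s,p in blobs(P,lo,hi,mn=200):
        q=(p[:,:2]*1000).astype(np.float32); print(lo,s.tolist(),round(np.median(p[:,2]),4),cv2.minAreaRect(q),cv2.minEnclosingCircle(q))
shift(562,115,30,107)
E
```

```text
0.05 [175, 0, 170, 301, 8861] 0.0607 ((558.7089233398438, 129.76193237304688), (104.605224609375, 224.1262664794922), 16.773820877075195) ((558.6723022460938, 131.3281707763672), 121.70348358154297)
0.05 [18, 73, 82, 112, 1508] 0.059 ((424.0538024902344, 125.37984466552734), (30.729719161987305, 77.17040252685547), 29.449085235595703) ((410.6741943359375, 117.82571411132812), 38.58530044555664)
0.05 [207, 211, 99, 42, 1005] 0.0603 ((571.4757080078125, 85.034423828125), (76.97604370117188, 29.671165466308594), 15.889472007751465) ((575.5374145507812, 70.76569366455078), 38.488121032714844)
0.076 [194, 53, 129, 131, 13302] 0.0849 ((546.4647216796875, 169.046875), (78.87662506103516, 78.7104721069336), 15.13675308227539) ((546.4327392578125, 168.91932678222656), 39.9132080078125)
0.076 [0, 73, 83, 123, 7361] 0.0769 ((415.8807678222656, 114.27698516845703), (52.21849060058594, 78.74697875976562), 3.3233754634857178) ((402.85296630859375, 113.30524444580078), 39.649288177490234)
0.076 [201, 226, 111, 73, 2960] 0.0846 ((574.8714599609375, 73.15701293945312), (79.41807556152344, 54.317440032958984), 16.652502059936523) ((578.4619140625, 61.28921890258789), 39.78865051269531)
t 1.82 tcp [560.7 115.2 149.7] rot [-1.7978e+02 -2.0000e-02  1.0708e+02] F [ 0.1 -0.4  0.1] g -0.002
shift [ -0.6   1.6 119.7] turn 0.08
```

View pics/w1.png

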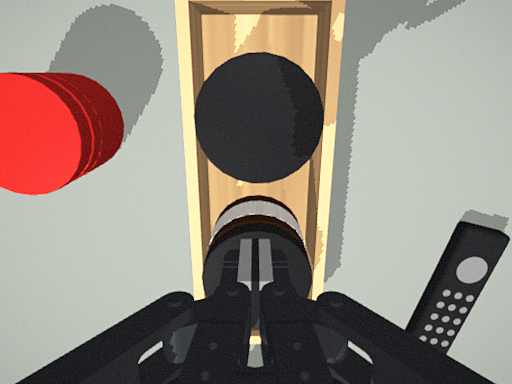

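Wrist view: the far jar's lid is centred at (258,117), and the near jar is at about (255,270), partly behind the fingers. The fingertips at (257,245) are over the middle gap. The wrist camera puts the jars at (546,169) and (578,61), which agrees with the other views. I'll lower the shut fingers into the gap.

servo_tool --moves '[[[-1, 2, 25], 0, -1], [[-1, 2, 50], 0, -1], [[-1, 2, 70], 0, -1], [[-1, 2, 85], 0, -1], [[-1, 2, 95], 0, -1]]'

```text
clock: 2.23
tcp_pos: [0.5643, 0.1152, 0.0561]
ee_rot: [-180.0, -0.0, 107.1]
ft_force: [1.0, 0.5, -0.5]
grip_width: -0.003
```

servo_tool --moves '[[[0, 0, 8], 0, -1], [[0, 0, 16], 0, -1], [[0, 0, 25], 0, -1], [[0, 0, 25], 0, -1], [[0, 0, 25], 0, -1]]'

```text
clock: 2.65
tcp_pos: [0.5642, 0.1151, 0.0313]
ee_rot: [-180.0, -0.0, 107.0]
ft_force: [-0.0, -0.2, 0.0]
grip_width: -0.004
```

servo_tool --moves '[[[4, 0, 2], 0, -1], [[8, 0, 4], 0, -1], [[13, 0, 5], 0, -1], [[18, 0, 5], 0, -1], [[22, 0, 5], 0, -1]]'

```text
clock: 3.07
tcp_pos: [0.5576, 0.1369, 0.0264]
ee_rot: [180.0, -0.0, 107.1]
ft_force: [0.3, -2.0, 0.2]
grip_width: -0.0
```

servo_tool --moves '[[[3, 0, 0], 0, -1], [[6, 0, 0], 0, -1], [[8, 0, 0], 0, -1], [[10, 0, 0], 0, -1], [[10, 0, 0], 0, -1]]'

```text
clock: 3.48
tcp_pos: [0.5548, 0.146, 0.0263]
ee_rot: [-180.0, -0.0, 107.1]
ft_force: [-0.2, -0.9, 0.4]
grip_width: 0.002
```

```bash
cat >> h.py <<'E'
U=np.array([-.289,.957]);C=np.array([562,115.7])
def jars():
    from station import optics
    for n in("top","scene"):
        c=optics.capture(n);P=cloud(c)
        for s,p in blobs(P,.076,.095,(.48,.64,0,.25),mn=150):
            q=(p[:,:2]*1000).astype(np.float32); (x,y),r=cv2.minEnclosingCircle(q); print(n,"jar",round(x,1),round(y,1),"r",round(r,1),"u",round(float(U@(np.array([x,y])-C)),1))
E
python3 - <<'E'
from h import *
jars(); shift(562,115,30,107)
E
```

```text
top jar 577.3 59.5 r 39.5 u -58.2
scene jar 579.1 59.9 r 41.1 u -58.3
t 3.58 tcp [554.9 145.8  26.3] rot [ 1.8000e+02 -2.0000e-02  1.0704e+02] F [-0.  -0.4 -0.2] g 0.001
shift [-31.5  -2.2  -3.7] turn 0.04
```

servo_tool --moves '[[[2, 0, 0], 0, -1], [[3, 0, 0], 0, -1], [[4, 0, 0], 0, -1], [[4, 0, 0], 0, -1], [[4, 0, 0], 0, -1]]'

```text
clock: 4.0
tcp_pos: [0.5545, 0.1482, 0.0266]
ee_rot: [180.0, 0.2, 107.0]
ft_force: [4.8, -12.9, 2.6]
grip_width: 0.004
```

servo_tool --moves '[[[1, 0, 0], 0, -1], [[1, 0, 0], 0, -1], [[2, 0, 0], 0, -1], [[2, 0, 0], 0, -1], [[2, 0, 0], 0, -1]]'

```text
clock: 4.42
tcp_pos: [0.5548, 0.1486, 0.027]
ee_rot: [179.9, 0.3, 106.9]
ft_force: [8.0, -25.9, 5.7]
grip_width: -0.003
```

servo_tool --moves '[[[-6, 0, 0], 0, -1], [[-14, 0, 0], 0, -1], [[-22, 0, 0], 0, -1], [[-30, 0, 0], 0, -1], [[-36, 0, 0], 0, -1]]'

```text
clock: 4.83
tcp_pos: [0.5639, 0.1162, 0.0263]
ee_rot: [-180.0, -0.0, 107.0]
ft_force: [0.2, 1.0, 0.4]
grip_width: 0.003
```

servo_tool --moves '[[[-4, 0, 0], 0, -1], [[-9, 0, 0], 0, -1], [[-14, 0, 0], 0, -1], [[-19, 0, 0], 0, -1], [[-24, 0, 0], 0, -1]]'

```text
clock: 5.25
tcp_pos: [0.5708, 0.0938, 0.0263]
ee_rot: [-180.0, -0.0, 107.1]
ft_force: [0.0, 1.5, 0.4]
grip_width: 0.001
```

servo_tool --moves '[[[-3, 0, 0], 0, -1], [[-6, 0, 0], 0, -1], [[-8, 0, 0], 0, -1], [[-10, 0, 0], 0, -1], [[-10, 0, 0], 0, -1]]'

```text
clock: 5.67
tcp_pos: [0.5738, 0.0842, 0.0263]
ee_rot: [180.0, 0.0, 107.0]
ft_force: [-1.4, 0.9, -0.5]
grip_width: -0.001
```

servo_tool --moves '[[[-1, 0, 0], 0, -1], [[-2, 0, 0], 0, -1], [[-3, 0, 0], 0, -1], [[-4, 0, 0], 0, -1], [[-4, 0, 0], 0, -1]]'

```text
clock: 6.08
tcp_pos: [0.5744, 0.0825, 0.0265]
ee_rot: [180.0, -0.2, 107.1]
ft_force: [-5.8, 15.6, 5.6]
grip_width: -0.002
```

Both jars are against the end walls, with the force rising at each stop. The gap is centred near (0.562,0.115). Next I'll withdraw and go over the carton.

servo_tool --moves '[[[8, 0, 0], 0, -1], [[12, 0, -20], 0, -1], [[12, 0, -60], 0, -1], [[12, 0, -100], 0, -1], [[12, 0, -140], 0, -1]]'

```text
clock: 6.5
tcp_pos: [0.5707, 0.0922, 0.1679]
ee_rot: [-180.0, 0.0, 107.0]
ft_force: [1.3, 0.1, 0.0]
grip_width: -0.0
```

servo_tool --moves '[[[-20, -3, -20], 0, 0], [[-50, -8, -40], 0, 1], [[-80, -12, -60], 0, 1], [[-110, -16, -60], 0, 1], [[-140, -20, -60], 0, 1]]'

```text
clock: 6.92
tcp_pos: [0.594, -0.0489, 0.2278]
ee_rot: [179.9, 0.1, 107.1]
ft_force: [0.1, 0.1, -0.7]
grip_width: 0.71
```

servo_tool --moves '[[[-30, -4, 0], -2, 1], [[-60, -8, 0], -4, 1], [[-90, -12, 0], -4.2, 1], [[-120, -14, 0], -4.2, 1], [[-130, -15, 0], -4.2, 1]]'

```text
clock: 7.33
tcp_pos: [0.6171, -0.1799, 0.2258]
ee_rot: [-180.0, 0.1, 111.1]
ft_force: [0.0, -0.3, -0.5]
grip_width: 1.0
```

```bash
python3 - <<'E'
from h import *
from station import optics
jars(); shift(618,-178.4,90,111.3)
c=optics.capture("wrist");cv2.imwrite("pics/w2.png",c["image"]);P=cloud(c)
for s,p in blobs(P,.122,.14,mn=100):
    q=(p[:,:2]*1000).astype(np.float32); print(s.tolist(),cv2.minAreaRect(q))
E
```

```text
top jar 586.8 33.0 r 40.0 u -86.3
top jar 537.3 199.8 r 40.0 u 87.6
scene jar 539.4 197.7 r 42.1 u 85.0
scene jar 589.1 30.3 r 40.6 u -89.6
t 7.43 tcp [ 617.  -178.   225.7] rot [-1.7996e+02  1.0000e-02  1.1110e+02] F [ 0.5  1.4 -1.3] g 0.999
shift [ -0.8   0.9 135.7] turn -0.2
[0, 133, 50, 40, 1447] ((451.82318115234375, -210.23458862304688), (25.683000564575195, 25.344581604003906), 82.22335815429688)
[227, 148, 57, 84, 4543] ((618.6653442382812, -178.47543334960938), (42.02248001098633, 64.36132049560547), 21.348817825317383)
```

servo_tool --moves '[[[-1, 1, 25], -0.2, 1], [[-1, 1, 55], -0.2, 1], [[-1, 1, 85], -0.2, 1], [[-1, 1, 115], -0.2, 1], [[-1, 1, 136], -0.2, 1]]'

```text
clock: 7.9
tcp_pos: [0.6172, -0.1748, 0.0879]
ee_rot: [-179.9, -0.1, 111.5]
ft_force: [-0.6, -0.6, -0.0]
grip_width: 1.002
```

servo_tool --moves '[[[0, 0, 0], 0, 0.5], [[0, 0, 0], 0, -1], [[0, 0, 0], 0, -1], [[0, 0, 0], 0, -1], [[0, 0, 0], 0, -1]]'

```text
clock: 8.32
tcp_pos: [0.6193, -0.1768, 0.0926]
ee_rot: [179.9, 0.1, 111.5]
ft_force: [-2.6, 1.3, 8.4]
grip_width: 0.486
```

servo_tool --moves '[[[0, 0, 0], 0, -1], [[0, 0, -10], 0, -1], [[0, 0, -30], 0, -1], [[0, 0, -50], 0, -1], [[0, 0, -70], 0, -1]]'

```text
clock: 8.73
tcp_pos: [0.6185, -0.1768, 0.1628]
ee_rot: [179.9, 0.0, 111.4]
ft_force: [0.9, 0.1, -1.1]
grip_width: 0.486
```

servo_tool --moves '[[[0, 0, -20], 6, -1], [[0, 0, -35], 12, -1], [[0, 0, -50], 18, -1], [[0, 0, -50], 24, -1], [[0, 0, -50], 30, -1]]'

```text
clock: 9.15
tcp_pos: [0.619, -0.177, 0.2131]
ee_rot: [179.8, 0.0, 81.1]
ft_force: [0.0, -0.0, -0.3]
grip_width: 0.487
```

```bash
python3 - <<'E'
from h import *
shift(618,-178.4,210,17)
E
```

```text
t 9.15 tcp [ 619.  -177.   213.1] rot [1.798e+02 3.000e-02 8.114e+01] F [ 0.  -0.  -0.3] g 0.487
shift [-1.6 -0.8  3.1] turn 64.14
```

servo_tool --moves '[[[25, -9, 0], 7, -1], [[50, -18, 0], 14, -1], [[77, -27, 0], 21, -1], [[104, -36, 0], 28, -1], [[131, -46, 0], 35, -1]]'

```text
clock: 9.57
tcp_pos: [0.5923, -0.0393, 0.212]
ee_rot: [179.9, -0.1, 46.1]
ft_force: [0.9, -0.8, -0.1]
grip_width: 0.488
```

servo_tool --moves '[[[18, -25, 0], 7, -1], [[36, -50, 0], 14, -1], [[54, -75, 0], 21, -1], [[72, -100, 0], 28, -1], [[81, -113, 0], 29.2, -1]]'

```text
clock: 9.98
tcp_pos: [0.5658, 0.0992, 0.2121]
ee_rot: [-180.0, -0.1, 16.9]
ft_force: [0.5, 0.8, -1.2]
grip_width: 0.484
```

```bash
python3 - <<'E'
from h import *
from station import optics
shift(569,97,104,16.9)
for n in("top","scene","wrist"):
    P=cloud(optics.capture(n))
    for s,p in blobs(P,.22,.265,(.5,.65,0,.2),mn=30):
        q=(p[:,:2]*1000).astype(np.float32); print(n,s.tolist(),np.median(p[:,2]),cv2.minAreaRect(q))
E
```

```text
t 9.98 tcp [565.8  99.2 212.1] rot [-1.7998e+02 -1.1000e-01  1.6860e+01] F [ 0.5  0.8 -1.2] g 0.484
shift [  2.3   3.1 108.1] turn -0.04
scene [247, 124, 25, 30, 379] 0.24842919438295463 ((582.5087890625, 94.72760009765625), (36.14533996582031, 84.76101684570312), 12.362093925476074)
wrist [95, 201, 286, 167, 22497] 0.25076126765352535 ((571.5238647460938, 101.35675048828125), (76.58313751220703, 71.57299041748047), 56.84239196777344)
wrist [380, 295, 38, 12, 220] 0.26305457697857704 ((592.9236450195312, 58.72267150878906), (3.292982339859009, 11.986474990844727), 14.059857368469238)
```

servo_tool --moves '[[[2, 3, 15], 0, -1], [[2, 3, 35], 0, -1], [[2, 3, 55], 0, -1], [[2, 3, 72], 0, -1], [[2, 3, 85], 0, -1]]'

```text
clock: 10.55
tcp_pos: [0.5691, 0.0927, 0.1247]
ee_rot: [180.0, 0.0, 17.2]
ft_force: [-0.1, -0.2, -0.6]
grip_width: 0.485
```

servo_tool --moves '[[[0, 0, 8], 0, -1], [[0, 0, 14], 0, -1], [[0, 0, 19], 0, -1], [[0, 0, 22], 0, -1], [[0, 0, 23], 0, -1]]'

```text
clock: 10.97
tcp_pos: [0.5692, 0.0938, 0.1024]
ee_rot: [180.0, -0.0, 17.2]
ft_force: [0.4, 0.7, -1.1]
grip_width: 0.483
```

servo_tool --moves '[[[0, 0, 0.5], 0, -1], [[0, 0, 1], 0, -1], [[0, 0.5, 1], 0, -1], [[0, 1, 1], 0, -1], [[0, 2, 1], 0, -1]]'

```text
clock: 11.38
tcp_pos: [0.5697, 0.092, 0.1015]
ee_rot: [180.0, -0.0, 17.2]
ft_force: [0.1, 0.4, -0.8]
grip_width: 0.489
```

servo_tool --moves '[[[0, 0.5, 0.5], 0, -1], [[0, 1, 0.5], 0, -1], [[0, 1.5, 0.5], 0, -1], [[0, 2, 0.5], 0, -1], [[0, 2, 0.5], 0, -1]]'

```text
clock: 11.8
tcp_pos: [0.5702, 0.09, 0.1008]
ee_rot: [180.0, -0.0, 17.2]
ft_force: [-0.6, -0.9, -1.6]
grip_width: 0.48
```

servo_tool --moves '[[[0, 0, 0.5], 0, -1], [[0, 0, 1], 0, -1], [[0, 0, 1.5], 0, -1], [[0, 0, 2], 0, -1], [[0, 0, 2], 0, -1]]'

```text
clock: 12.22
tcp_pos: [0.5707, 0.0903, 0.1005]
ee_rot: [180.0, -0.1, 17.2]
ft_force: [-7.1, -0.8, 21.8]
grip_width: 0.484
```

servo_tool --moves '[[[0, 0, 0.5], 0, -1], [[0, 0, 1], 0, -1], [[0, 0, 1.5], 0, -1], [[0, 0, 2], 0, -1], [[0, 0, 2], 0, -1]]'

```text
clock: 12.63
tcp_pos: [0.5716, 0.091, 0.1002]
ee_rot: [-180.0, -0.3, 17.3]
ft_force: [-12.7, 2.5, 42.0]
grip_width: 0.483
```

servo_tool --moves '[[[0, 0, -2], 0, -1], [[0, 0, -3], 0, -1], [[0, 0, -3], 0, 0.2], [[0, 0, -3], 0, 0.6], [[0, 0, -3], 0, 1]]'

```text
clock: 13.05
tcp_pos: [0.5701, 0.09, 0.0995]
ee_rot: [-180.0, 0.0, 17.2]
ft_force: [0.5, 0.2, -0.3]
grip_width: 0.864
```

servo_tool --moves '[[[0, 0, -10], 0, 1], [[0, 0, -30], 0, 1], [[0, 0, -60], 0, 1], [[0, 0, -95], 0, 1], [[0, 0, -120], 0, 1]]'

```text
clock: 13.47
tcp_pos: [0.5703, 0.09, 0.2232]
ee_rot: [180.0, -0.1, 17.2]
ft_force: [1.2, 0.1, 0.8]
grip_width: 1.003
```

```bash
python3 - <<'E'
from h import *
from station import optics
shift(451.5,-210.3,225,107)
for n in("top","scene","wrist"):
    c=optics.capture(n); P=cloud(c)
    if n=="top": cv2.imwrite("pics/top2.png",cv2.resize(c["image"][150:270,170:330],(640,480)))
    for s,p in blobs(P,.128,.148,(.48,.65,0,.2),mn=30):
        q=(p[:,:2]*1000).astype(np.float32);r=cv2.minAreaRect(q); print(n,np.median(p[:,2]),r,"u",U@(np.array(r[0])-C))
jars()
E
```

```text
t 13.47 tcp [570.3  90.  223.2] rot [ 1.7998e+02 -1.0000e-01  1.7230e+01] F [1.2 0.1 0.8] g 1.003
shift [-202.5  251.7   -2.1] turn -89.77
scene 0.13823345320534297 ((569.8610229492188, 89.78388977050781), (65.74541473388672, 47.396934509277344), 14.86396312713623) u -27.073553121948244
wrist 0.13921068468203085 ((568.8240356445312, 91.63457489013672), (64.23808288574219, 42.11985397338867), 17.079673767089844) u -25.002758131408694
scene jar 540.3 198.3 r 42.2 u 85.3
scene jar 590.4 56.1 r 61.3 u -65.3
```

View pics/top2.png

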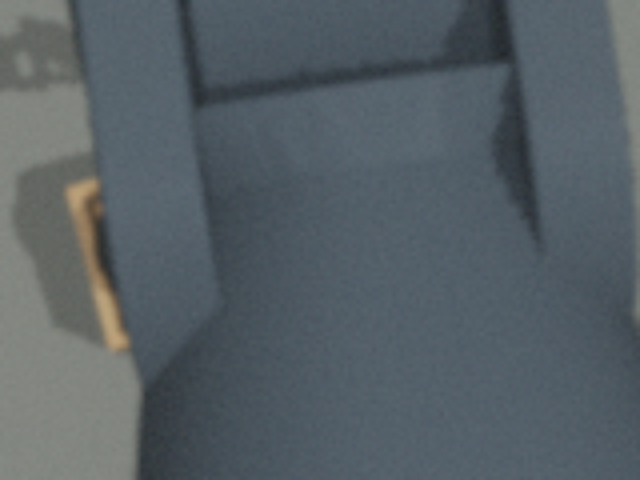

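The top camera is blocked by the arm in this crop; only one crate end shows, at (95,260). The wrist camera puts the carton's 42x64 top at (569,92), z 0.139, at 17°, so it is standing correctly. Now the bottle.

servo_tool --moves '[[[-15, 18, 0], 0, 1], [[-38, 46, 0], 0, 1], [[-61, 75, 0], 0, 1], [[-84, 104, 0], 0, 1], [[-105, 130, 0], 0, 1]]'

```text
clock: 14.13
tcp_pos: [0.5067, -0.0667, 0.2187]
ee_rot: [-180.0, 0.1, 17.3]
ft_force: [0.8, 0.1, -0.6]
grip_width: 1.0
```

servo_tool --moves '[[[-24, 30, 0], 0, 1], [[-48, 60, 0], 0, 1], [[-72, 90, 0], 0, 1], [[-90, 112, 0], 0, 1], [[-97, 122, 0], 0, 1]]'

```text
clock: 14.55
tcp_pos: [0.4498, -0.213, 0.2188]
ee_rot: [-179.9, 0.1, 17.1]
ft_force: [0.1, 0.2, 0.3]
grip_width: 0.998
```

```bash
python3 - <<'E'
from h import *
from station import optics
for n in ("top","wrist"):
    c=optics.capture(n); P=cloud(c)
    for s,p in blobs(P,.128,.148,(.4,.5,-.3,-.1),mn=30):
        q=(p[:,:2]*1000).astype(np.float32);print(n,np.median(p[:,2]),cv2.minEnclosingCircle(q))
    if n=="top":
        for s,p in blobs(P,.128,.148,(.48,.65,0,.2),mn=30):
            q=(p[:,:2]*1000).astype(np.float32);r=cv2.minAreaRect(q); print(n,np.median(p[:,2]),r,"u",U@(np.array(r[0])-C))
shift(451.8,-210.2,103)
jars()
E
```

```text
top 0.1382653155396778 ((451.3962097167969, -207.93812561035156), 11.861542701721191)
top 0.13904397896671727 ((566.5657958984375, 92.03987121582031), (65.22763061523438, 41.92023849487305), 17.158935546875) u -23.9622582611084
wrist 0.1387364543982484 ((451.315673828125, -210.17210388183594), 12.952560424804688)
t 14.65 tcp [ 450.9 -211.7  218.9] rot [-1.7994e+02  8.0000e-02  1.7070e+01] F [ 0.4 -0.3 -0.2] g 1.004
shift [  1.5  -1.1 115.9] turn None
top jar 586.1 33.1 r 40.0 u -86.1
top jar 537.0 199.8 r 39.9 u 87.7
scene jar 540.1 198.7 r 41.5 u 85.7
scene jar 589.9 56.2 r 61.3 u -65.0
```

servo_tool --moves '[[[1, -1, 20], 0, 1], [[1, -1, 45], 0, 1], [[1, -1, 75], 0, 1], [[1, -1, 100], 0, 1], [[1, -1, 115], 0, 1]]'

```text
clock: 15.17
tcp_pos: [0.4519, -0.207, 0.1019]
ee_rot: [-179.9, 0.1, 17.4]
ft_force: [-0.4, 0.5, -1.2]
grip_width: 1.003
```

servo_tool --moves '[[[0, 0, 0], 0, 0], [[0, 0, 0], 0, -1], [[0, 0, 0], 0, -1], [[0, 0, 0], 0, -1], [[0, 0, 0], 0, -1]]'

```text
clock: 15.58
tcp_pos: [0.4534, -0.2093, 0.1059]
ee_rot: [179.9, -0.1, 17.3]
ft_force: [0.3, 0.8, 3.2]
grip_width: 0.302
```

```bash
python3 - <<'E'
from h import *
shift(451.3,-210.2,103)
E
```

```text
t 15.58 tcp [ 453.4 -209.3  105.9] rot [ 1.7993e+02 -8.0000e-02  1.7260e+01] F [0.3 0.8 3.2] g 0.302
shift [-2.2  0.2  2.9] turn None
```

servo_tool --moves '[[[0, 0, -10], 0, -1], [[0, 0, -30], 0, -1], [[0, 0, -60], 0, -1], [[0, 0, -95], 0, -1], [[0, 0, -130], 0, -1]]'

```text
clock: 16.0
tcp_pos: [0.452, -0.209, 0.2372]
ee_rot: [-180.0, -0.0, 17.2]
ft_force: [1.4, -1.1, -0.6]
grip_width: 0.29
```

servo_tool --moves '[[[0, 0, -20], -6, -1], [[0, 0, -30], -12, -1], [[0, 0, -30], -18, -1], [[0, 0, -30], -24, -1], [[0, 0, -30], -30, -1]]'

```text
clock: 16.42
tcp_pos: [0.4526, -0.2093, 0.2661]
ee_rot: [179.9, -0.0, 47.5]
ft_force: [0.2, 0.7, -2.0]
grip_width: 0.289
```

servo_tool --moves '[[[0, 0, 0], -6, -1], [[0, 0, 0], -12, -1], [[0, 0, 0], -18, -1], [[0, 0, 0], -24, -1], [[0, 0, 0], -30, -1]]'

```text
clock: 16.83
tcp_pos: [0.4525, -0.2092, 0.2659]
ee_rot: [180.0, 0.0, 77.5]
ft_force: [0.2, -0.2, -1.5]
grip_width: 0.284
```

servo_tool --moves '[[[0, 0, 0], -6, -1], [[0, 0, 0], -12, -1], [[0, 0, 0], -18, -1], [[0, 0, 0], -24, -1], [[0, 0, 0], -29.6, -1]]'

```text
clock: 17.25
tcp_pos: [0.4525, -0.2092, 0.2659]
ee_rot: [180.0, 0.0, 107.1]
ft_force: [0.2, -0.1, -1.6]
grip_width: 0.288
```

```bash
python3 - <<'E'
from h import *
shift(555.3,138,265,107)
E
```

```text
t 17.25 tcp [ 452.5 -209.2  265.9] rot [1.7997e+02 3.0000e-02 1.0713e+02] F [ 0.2 -0.1 -1.6] g 0.288
shift [301.5 200.5   0.9] turn 0.13
```

servo_tool --moves '[[[12, 8, 0], 0, -1], [[36, 24, 0], 0, -1], [[66, 44, 0], 0, -1], [[96, 64, 0], 0, -1], [[126, 84, 0], 0, -1]]'

```text
clock: 17.67
tcp_pos: [0.4965, -0.0629, 0.266]
ee_rot: [179.9, 0.0, 106.8]
ft_force: [1.2, 0.2, -0.4]
grip_width: 0.291
```

servo_tool --moves '[[[30, 20, 0], 0, -1], [[60, 40, 0], 0, -1], [[90, 60, 0], 0, -1], [[115, 76, 0], 0, -1], [[135, 90, 0], 0, -1]]'

```text
clock: 18.08
tcp_pos: [0.5436, 0.0933, 0.2658]
ee_rot: [180.0, -0.0, 106.9]
ft_force: [0.4, -0.1, -2.0]
grip_width: 0.288
```

servo_tool --moves '[[[18, 12, 0], 0, -1], [[30, 20, 0], 0, -1], [[38, 25, 0], 0, -1], [[41, 27, 0], 0, -1], [[41, 27, 0], 0, -1]]'

```text
clock: 18.5
tcp_pos: [0.5575, 0.138, 0.265]
ee_rot: [-180.0, 0.0, 106.8]
ft_force: [-0.2, 1.0, -1.8]
grip_width: 0.288
```

```bash
python3 - <<'E'
from h import *
from station import optics
shift(555.3,138,115,107)
c=optics.capture("scene"); cv2.imwrite("pics/s3.png",cv2.resize(c["image"][80:260,180:420],(800,600)))
E
```

```text
t 18.5 tcp [557.5 138.  265. ] rot [-1.8000e+02  1.0000e-02  1.0685e+02] F [-0.2  1.  -1.8] g 0.288
shift [  0.7  -2.1 150. ] turn -0.15
```

View pics/s3.png

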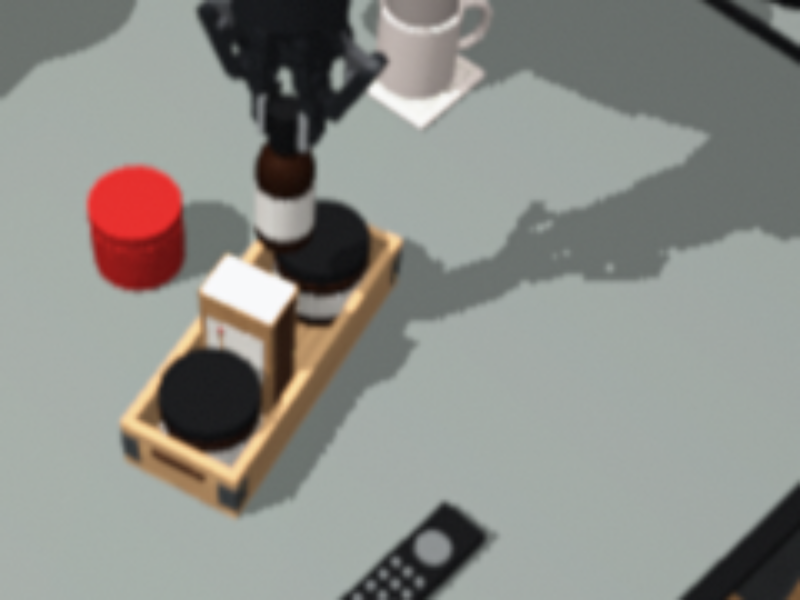

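The crop shows the bottle hanging upright at (285,195). The carton stands at (248,330) against the near jar, and the free slot is behind it. I'll lower slowly and watch the force.

servo_tool --moves '[[[1, -2, 15], 0, -1], [[1, -2, 35], 0, -1], [[1, -2, 55], 0, -1], [[1, -2, 68], 0, -1], [[1, -2, 75], 0, -1]]'

```text
clock: 18.97
tcp_pos: [0.5544, 0.137, 0.1884]
ee_rot: [-179.9, 0.0, 106.8]
ft_force: [-0.4, -0.0, -1.6]
grip_width: 0.286
```

servo_tool --moves '[[[0, 0, 5], 0, -1], [[0, 0, 10], 0, -1], [[0, 0, 15], 0, -1], [[0, 0, 20], 0, -1], [[0, 0, 25], 0, -1]]'

```text
clock: 19.38
tcp_pos: [0.5556, 0.1384, 0.1648]
ee_rot: [180.0, 0.0, 106.8]
ft_force: [-0.8, 0.8, -1.4]
grip_width: 0.288
```

```bash
python3 - <<'E'
from h import *
from station import optics
shift(555.3,138,115,107)
c=optics.capture("scene"); cv2.imwrite("pics/s4.png",cv2.resize(c["image"][110:230,210:370],(800,600),interpolation=cv2.INTER_CUBIC))
E
```

```text
t 19.38 tcp [555.6 138.4 164.8] rot [1.7996e+02 1.0000e-02 1.0684e+02] F [-0.8  0.8 -1.4] g 0.288
shift [-0.3 -0.4 49.8] turn -0.16
```

View pics/s4.png

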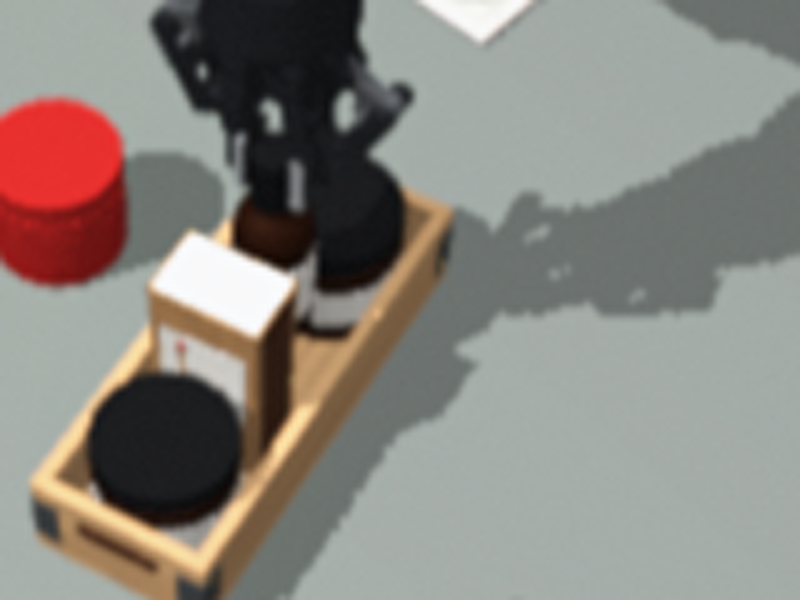

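The bottle, shoulder at (275,220), is entering between the carton at (225,290) and the rear jar at (360,220), and there is no contact force yet. I'll keep lowering; the floor should come at TCP z of about 114.

servo_tool --moves '[[[0, 0, 6], 0, -1], [[0, 0, 12], 0, -1], [[0, 0, 18], 0, -1], [[0, 0, 23], 0, -1], [[0, 0, 28], 0, -1]]'

```text
clock: 19.85
tcp_pos: [0.5552, 0.1384, 0.1361]
ee_rot: [-180.0, -0.0, 106.8]
ft_force: [0.5, 0.3, -0.8]
grip_width: 0.287
```

servo_tool --moves '[[[0, 0, 5], 0, -1], [[0, 0, 10], 0, -1], [[0, 0, 15], 0, -1], [[0, 0, 18], 0, -1], [[0, 0, 20], 0, -1]]'

```text
clock: 20.27
tcp_pos: [0.5552, 0.1384, 0.1163]
ee_rot: [-180.0, 0.0, 106.8]
ft_force: [0.2, -0.7, -2.1]
grip_width: 0.285
```

servo_tool --moves '[[[0, 0, 1], 0, -1], [[0, 0, 2], 0, -1], [[0, 0, 3], 0, -1], [[0, 0, 3], 0, -1], [[0, 0, 3], 0, -1]]'

```text
clock: 20.68
tcp_pos: [0.5556, 0.1385, 0.1141]
ee_rot: [180.0, 0.0, 106.8]
ft_force: [-0.4, -1.1, 0.5]
grip_width: 0.29
```

servo_tool --moves '[[[0, 0, 0.5], 0, -1], [[0, 0, 1], 0, -1], [[0, 0, 1.5], 0, -1], [[0, 0, 1.5], 0, -1], [[0, 0, 1.5], 0, -1]]'

```text
clock: 21.1
tcp_pos: [0.5561, 0.1385, 0.114]
ee_rot: [179.9, 0.0, 106.8]
ft_force: [-4.2, -2.1, 20.3]
grip_width: 0.291
```

servo_tool --moves '[[[0, 0, -1], 0, -1], [[0, 0, -1.5], 0, -0.3], [[0, 0, -1.5], 0, 0], [[0, 0, -1.5], 0, 0.4], [[0, 0, -1.5], 0, 0.4]]'

```text
clock: 21.52
tcp_pos: [0.5553, 0.1384, 0.1136]
ee_rot: [-180.0, -0.0, 106.8]
ft_force: [-0.1, 1.2, -0.7]
grip_width: 0.7
```

servo_tool --moves '[[[0, 0, -8], 0, 0.4], [[0, 0, -25], 0, 0.4], [[0, 0, -55], 0, 0.4], [[0, 0, -90], 0, 0.4], [[0, 0, -125], 0, 0.4]]'

```text
clock: 21.93
tcp_pos: [0.5547, 0.1383, 0.2406]
ee_rot: [-180.0, -0.0, 106.8]
ft_force: [1.2, 1.1, 0.3]
grip_width: 0.705
```

servo_tool --moves '[[[-25, -25, 0], 0, 0.4], [[-50, -50, 0], 0, 0.4], [[-75, -75, 0], 0, 0.4], [[-95, -95, 0], 0, 0.4], [[-100, -100, 0], 0, 0.4]]'

```text
clock: 22.35
tcp_pos: [0.4868, 0.011, 0.2398]
ee_rot: [180.0, 0.0, 106.7]
ft_force: [-0.5, -0.5, -0.1]
grip_width: 0.698
```

servo_tool --moves '[[[-25, 0, 0], 0, 0.4], [[-50, 0, 0], 0, 0.4], [[-75, 0, 0], 0, 0.4], [[-95, 0, 0], 0, 0.4], [[-100, 0, 0], 0, 0.4]]'

```text
clock: 22.77
tcp_pos: [0.5183, -0.0842, 0.239]
ee_rot: [180.0, 0.0, 106.7]
ft_force: [0.5, 0.7, 0.5]
grip_width: 0.697
```

```bash
python3 - <<'E'
from h import *
from station import optics
shift(0,0,0); jars()
for n in("top","scene"):
    c=optics.capture(n);P=cloud(c)
    cv2.imwrite(f"pics/{n}5.png",cv2.resize(c["image"][100:260,170:390],(800,582),interpolation=cv2.INTER_CUBIC))
    for s,p in blobs(P,.13,.155,(.48,.65,0,.25),mn=20):
        q=(p[:,:2]*1000).astype(np.float32);r=cv2.minAreaRect(q); print(n,"tall",np.round([p[:,2].min(),np.median(p[:,2]),p[:,2].max()],4),r,"u",U@(np.array(r[0])-C))
E
```

```text
t 22.77 tcp [518.3 -84.2 239. ] rot [1.7999e+02 3.0000e-02 1.0673e+02] F [0.5 0.7 0.5] g 0.697
shift [ 229.9 -472.1  238.8] turn None
top jar 586.5 33.3 r 39.9 u -85.9
top jar 537.1 200.1 r 40.1 u 88.0
scene jar 539.9 197.3 r 41.5 u 84.4
scene jar 590.9 56.5 r 60.9 u -65.0
top tall [0.1303 0.1391 0.1446] ((566.611328125, 92.09773254394531), (64.96480560302734, 41.84735870361328), 17.137378692626953) u -23.920043783569337
top tall [0.1307 0.1468 0.15  ] ((555.5233154296875, 136.14321899414062), (23.193723678588867, 24.37230110168457), 3.9195408821105957) u 21.435922418212886
scene tall [0.1301 0.1453 0.1506] ((559.9153442382812, 134.2760772705078), (23.142173767089844, 25.240249633789062), 47.2788200378418) u 18.37977146301269
scene tall [0.1302 0.1384 0.1439] ((568.9321899414062, 90.32937622070312), (66.79924011230469, 44.36031723022461), 16.77678680419922) u -26.283089849853518
```

View pics/scene5.png

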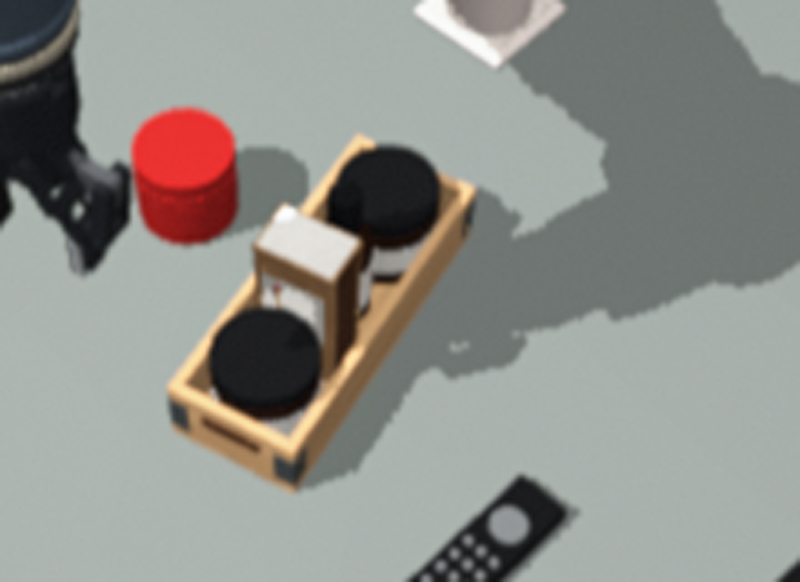

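All four are standing in the crate: jars at (265,355) and (385,190), carton at (305,270), and the bottle behind the carton with its cap at (347,200). The carton's top is 139 mm above the table (expected 138) and the bottle's is 147 mm (expected 146). The arm is clear, so I'm handing in.

```bash
python3 -c "
from station import job_done
print(job_done())"
```

```text
the job is handed in; nothing more can be done
None
```

The crate is packed and I handed the job in at about 23 s of the 70 s allowed; no verdict is reported.

**What I did:** I slid both jars outward to the end walls with the shut fingers, never lifting them. I then lowered the larger carton against one jar, with its 42 mm side along the crate. The bottle, held by its cap, went into the space that was left.

**Last checks:**
- **Positions:** Along the crate's length from its centre, the top camera put the jars at -86 and +88 mm, the carton at -24 mm and the bottle at +21 mm.
- **Standing on the floor:** The carton's top measured 139 mm above the table (expected 138) and the bottle's 147 mm (expected 146). I pressed both lightly onto the floor before letting go, and both look upright in the last picture.
- **Arm and bystanders:** The arm is clear and the wrist force is about zero. I never went near the mug or the remote and both look undisturbed in the last picture, but I did not re-measure them.

**Disagreements:** The scene camera differed from the top camera by 2–4 mm on the same objects. In the last readings it also merged the jar next to the carton with the carton, giving a false -65 mm, which I ignored.

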